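# Pack three jars for posting and snap the lid on

## Task

Pack the customer's three jars for posting: first seat the brown pulp tray flat in the blue mailing tub, then stand the honey, jam and pickle jars upright, each in the tray pocket that fits its size, and last put the white lid over them and press it down evenly until it clicks home on all four sides. Keep the jars upright all the time and leave the other things on the counter where they are.

Things in the scene. Friction and masses are not known exactly. Their poses are not given: they have to be found in the camera images.
- tub: Blue open mailing tub, 157 (its x) by 139 (y) by 30 mm high, fixed to the counter. Origin: centre of its underside, z up. Walls 6 mm, their top 3 mm sloped inside and out as lead-in; inside 145 by 127 mm, inner floor 4 mm above the origin. On the middle of each outer side an orange sprung clip, 28 mm long, sticks out 4 mm, 13 mm above the counter. Same when turned half round.
- tray: Brown moulded-pulp tray, 140 (its x) by 122 (y) by 24 mm thick, 90 g. Fits in the tub either way round, long side along the tub's, 2.5 mm play each side. Origin: centre of its underside, z up. Three round pockets 18 mm deep (floor 6 mm above origin), mouths sloped 3 mm wider. Grip rib in its middle: 12 mm thick along x, 34 mm long along y, top 58 mm above origin. Lies level at the start.
- honey: Large jar, amber with brass-coloured cap and paper label, 46 mm across, 66 mm high, straight-sided, 0.11 to 0.22 kg. Origin: centre of its underside, z up; upright at the start. Its pocket is the tray's large one, 52 mm across, centred at x = -36, y = 0 mm in the tray's frame.
- jam: Middle-sized jar, dark red with red cap and paper label, 38 mm across, 62 mm high, straight-sided, 0.08 to 0.17 kg. Origin: centre of its underside, z up; upright at the start. Its pocket is the tray's middle-sized one, 44 mm across, centred at x = +37, y = +31 mm in the tray's frame.
- pickle: Small jar, green with green cap and paper label, 30 mm across, 58 mm high, straight-sided, 0.05 to 0.12 kg. Origin: centre of its underside, z up; upright at the start. Its pocket is the tray's small one, 36 mm across, centred at x = +37, y = -31 mm in the tray's frame.
- lid: White deep lid, 167 (its x) by 149 (y) by 82 mm high, 170 g. Origin: centre of its lower edge, z up. Blue handle bar on top along x, 90 mm long, 12 mm thick, top 116 mm above origin. Slips over the tub's outside, either way round, 2 mm play. Rests on the clips 11 mm too high; 15 to 20 N pushes it past them until it stops, home, its origin 4 mm above the tub's. Upright at the start.
- stamp: Bystander: a counter hand stamp with a black foot and a wooden knob, 38 mm across, 86 mm high. Origin: centre of its underside. Not to be disturbed.
- terminal: Bystander: a black card-payment terminal lying flat, 165 by 78 by 33 mm. Origin: centre of its underside. Not to be disturbed.
- tape: Bystander: a roll of red and white parcel tape lying flat, 102 mm across, 48 mm high. Origin: centre of its underside. Not to be disturbed.
Not all that is in view belongs to the job. There is more than one size of the pickle; the one meant has the size given above.

How it is judged:
By the outcome, as a careful person would: the job done as asked, in the order asked, and still so for the second after the job is handed in, with the robot touching nothing.
It also fails if it takes over 144 s, if anything falls off the work surface, if the arm or the gripper's body presses on something with over 40 N, if the wrist force passes 120 N, or if a joint passes its speed limit or range.

## Robot

A 7-joint arm with a two-finger parallel gripper is mounted at the origin on the work surface. World frame = base frame: x ahead of the robot, y to its left, z up, the work surface at z = 0. Lengths are in mm, angles in rad, forces in N, time in s.
With the tool pointing down it reaches from about 425 to 1025 mm from the base axis. Payload 3.6 kg.
Tool frame: the origin (TCP) lies midway between the tips of the shut fingers; the grasp point (between the pads) lies 19 mm behind it; z points along the fingers, y is the line along which they close (so a half turn about z gives the same grasp; the last joint's range is limited). The gripper opens to 85 mm and grips with 20 to 120 N. Pads are 22 mm wide; open, the fingers measure 114 mm over their backs; the gripper's body (76 mm by 85 mm) begins 54 mm behind the grasp point. The pads swing forward as they close: fully open they stand 13 mm farther back than shut.
Start: joints at [-0.093, 0.591, 0.048, 1.609, -0.033, 0.943, -0.034], TCP at [725.003, 0.003, 231.302] pointing down, gripper open.
Joint ranges: [-2.69, 2.69], [-0.47, 2.24], [-1.27, 1.36], [0.19, 2.51], [-1.53, 4.68], [0.08, 2.07], [-3.09, 3.09]. Speed limits (rad/s): [2.57, 2.57, 3.14, 3.14, 3.14, 3.14, 3.14].

## Interface

Orientations are given as a unit quaternion [x, y, z, w].
In Python, from rig import robot gives the robot as it stands. Calls block until the motion is done:
- robot.move_to(position, orientation): joint-space move of the TCP to a pose.
- robot.move_straight(position, frame=None, speed=150, max_force=None): straight line of the TCP; frame=None keeps the orientation; speed is the mean speed in mm/s. With max_force (N) it stops when the force on the tool has changed by that much, and returns True; else False.
- robot.move_joints(angles): joint-space move.
- robot.gripper_open() and robot.gripper_close(): open the fingers fully, or close them until they stop; the grip force is fixed at half the most.
- robot.pause(seconds).
- robot.solve_ik(position, orientation): joint angles nearest the present ones, or None.
- robot.get_image(name): name is "scene" or "side" or "wrist"; returns the picture (420x560x3 uint8, red, green, blue); there is no depth.
- robot.camera_model(name): a dict with "mtx" (3x3 intrinsics, pixels), "rvec" (rotation vector, rad) and "tvec" (3), from world to camera coordinates, as OpenCV has them. Camera axes: x right, y down, z forward; pixel columns grow to the right and rows downward; lengths in mm; the calibration is good to about 2 mm. A picture is of the moment at which its call begins: read the wrist's pose just before it. camera_model takes no time and is no camera call; for the wrist camera it gives the pose at the moment of the call.
A pose or a line that the arm cannot do raises robot.Unreachable and nothing moves.
- robot.job_done(): hands the job in; it is judged then, once.
Readings, each from a call of its own:
- robot.get_time_s(): time.
- robot.get_joint_positions(): joint angles.
- robot.get_qvel(): joint speeds.
- robot.get_effort(): joint torques, N m.
- robot.get_eef_pos(): TCP position.
- robot.get_ee_rot(): TCP orientation.
- robot.get_contact_force(): force on the tool from outside, world axes, zero at the start.
- robot.get_torque(): the same for the moment, N m.
- robot.get_gripper_width(): finger opening in mm.
- robot.get_grasp_force(): force on a finger pad.
Only numpy, scipy, OpenCV 4.12 (cv2) and the standard library are available. Lean on these libraries where they do the work, as an engineer would, in place of code of your own. Each camera call takes 0.05 s, during which the arm holds its last target. There are 200 camera calls.

## Working session

There is one attempt and no reset: what is moved stays moved. The work goes in short steps, each a Python script; the robot and the scene stay as the last script left them, time stands still between calls to the robot, and variables do not carry over. Pictures are saved under pics/ and viewed, at most 14 in all, crops included, and the job is handed in when it is done.

```bash
ls; mkdir -p pics; python3 - <<'E'
from rig import robot
import cv2,numpy as np
for n in("scene","side"):
    im=robot.get_image(n); cv2.imwrite(f"pics/{n}0.png",im[:,:,::-1])
    m=robot.camera_model(n); R=cv2.Rodrigues(np.array(m["rvec"]))[0]
    print(n,np.round(m["mtx"],1).tolist(),"pos",np.round(-R.T@np.array(m["tvec"]).ravel()),"fwd",R[2].round(2))
print(robot.get_ee_rot())
m=robot.camera_model("wrist"); R=cv2.Rodrigues(np.array(m["rvec"]))[0]
print("wrist",np.round(-R.T@np.array(m["tvec"]).ravel()),R.round(2).tolist(), np.round(m["mtx"],1).tolist())
E
```

```text
pics
scene [[545.4, 0.0, 269.2], [0.0, 545.4, 210.8], [0.0, 0.0, 1.0]] pos [1547.  179.  883.] fwd [-0.73 -0.15 -0.66]
side [[465.6, 0.0, 276.1], [0.0, 465.6, 203.5], [0.0, 0.0, 1.0]] pos [ 351. -843.  880.] fwd [ 0.21  0.7  -0.68]
[ 7.07087224e-01  7.07125620e-01 -7.54817589e-04 -6.67365306e-04]
wrist [726.  83. 373.] [[1.0, 0.0, -0.0], [0.0, -0.95, 0.33], [-0.0, -0.33, -0.95]] [[321.2, 0.0, 278.1], [0.0, 321.2, 207.4], [0.0, 0.0, 1.0]]
```

View pics/scene0.png

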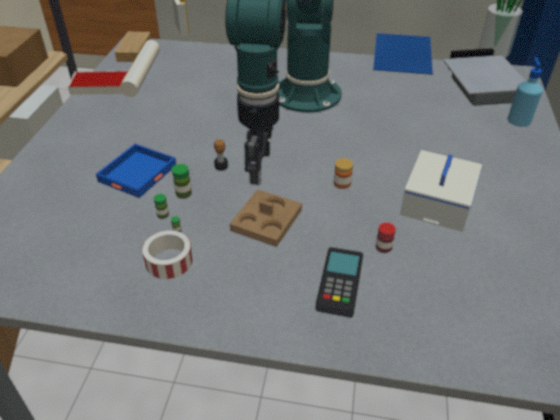

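View pics/side0.png

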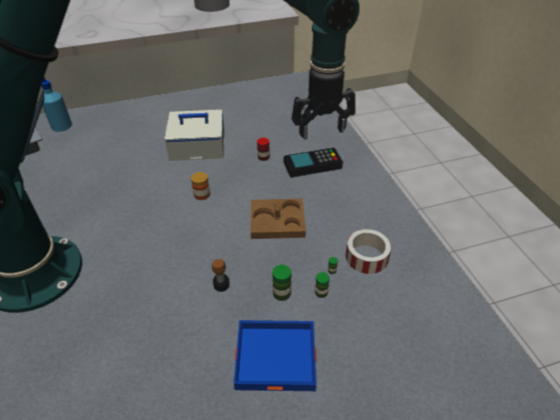

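The scene view shows the tub (137,169), three green jars (181,181), (161,206), (176,223), and the tray (267,217). It also shows honey (343,173), jam (386,237) and the lid (442,189). The bystanders are the stamp (220,155), tape (167,255) and terminal (341,281). The side view agrees. Next I'll get rough positions and jar sizes.

```bash
cat > h.py <<'E'
from rig import robot
import cv2,numpy as np
from scipy.spatial.transform import Rotation as Rn
def cam(n):
    m=robot.camera_model(n); R=cv2.Rodrigues(np.array(m["rvec"],float))[0]
    return np.array(m["mtx"]),R,np.array(m["tvec"],float).ravel()
def plane(c,px,z):
    K,R,t=c; px=np.atleast_2d(np.array(px,float)); C=-R.T@t
    d=(np.linalg.inv(K)@np.c_[px,np.ones(len(px))].T).T@R
    return C+d*((z-C[2])/d[:,2])[:,None]
def proj(c,P):
    K,R,t=c; q=(np.atleast_2d(P)@R.T+t)@K.T; return q[:,:2]/q[:,2:]
def shot(name,save=None):
    c=cam(name); im=robot.get_image(name)[:,:,::-1].copy()
    if save: cv2.imwrite(f"pics/{save}.png",im)
    return c,im
HSV=dict(green=((45,120,40),(80,255,255)),blue=((105,140,50),(125,255,255)),brown=((8,70,60),(18,190,230)),
 amber=((8,150,100),(25,255,255)),white=((0,0,170),(180,50,255)))
def mask(im,col):
    h=cv2.cvtColor(im,cv2.COLOR_BGR2HSV)
    if col=="red": return cv2.inRange(h,(0,150,60),(5,255,255))|cv2.inRange(h,(172,150,60),(180,255,255))
    return cv2.inRange(h,*HSV[col])
def blobs(im,col,amin=30):
    cs=cv2.findContours(mask(im,col),cv2.RETR_EXTERNAL,cv2.CHAIN_APPROX_NONE)[0]
    return sorted([c for c in cs if cv2.contourArea(c)>=amin],key=cv2.contourArea,reverse=True)
def down(yaw): # tool z down, tool y axis at angle yaw in world xy
    y=np.array([np.cos(yaw),np.sin(yaw),0]); z=np.array([0,0,-1.]); x=np.cross(y,z)
    return Rn.from_matrix(np.c_[x,y,z]).as_quat()
def go(x,y,z,yaw): robot.move_to([x,y,z],down(yaw))
def jdist(x,y,z,yaw):
    # choose yaw or yaw+pi with last joint nearer middle
    best=None
    for a in(yaw,yaw+np.pi,yaw-np.pi):
        q=robot.solve_ik([x,y,z],down(a))
        if q is not None and (best is None or abs(q[6])<abs(best[1][6])): best=(a,q)
    return best
E
python3 - <<'E'
from h import *
a=cam("scene");b=cam("side")
P=lambda c:c[0]@np.c_[c[1],c[2]]
pairs=dict(tub=((137,169),(276,355)),gbigtop=((181,169),(282,269)),gmidtop=((161,198),(322,277)),gsmalltop=((176,219),(333,261)),
 ray=((267,217),(277,218)),honeytop=((343,163),(200,177)),jamtop=((386,228),(263,142)),lidtop=((446,167),(195,124)),stamp=((220,143),(218,264)),tape=((167,243),(368,244)),term=((341,281),(313,162)))
for k,(p,q) in pairs.items():
    X=cv2.triangulatePoints(P(a),P(b),np.array(p,float),np.array(q,float)); print(k,(X[:3]/X[3]).ravel().round())
E
```

```text
tub [ 486. -386.   12.]
gbigtop [ 550. -235.   81.]
gmidtop [ 633. -261.   54.]
gsmalltop [ 680. -212.   37.]
ray [607. -13.  10.]
honeytop [438. 149.  66.]
jamtop [649. 261.  58.]
lidtop [464. 386.  94.]
stamp [ 419. -172.   75.]
tape [ 773. -201.   52.]
term [780. 178.  13.]
```

```bash
python3 - <<'E'
from h import *
for i,(x,y) in enumerate([(570,-200),(550,240)]):
    go(x,y,270,0); shot("wrist",f"w{i}")
    c=cam("wrist"); np.save(f"c{i}.npy",np.c_[c[0],c[1],c[2]]); print(robot.get_time_s(),np.round(robot.get_joint_positions(),2))
E
```

```text
1.15 [ 0.21  0.4   0.06  1.85 -0.03  0.89  0.29]
2.8167 [-0.46  0.39 -0.03  1.86  0.02  0.89 -0.5 ]
```

View pics/w0.png

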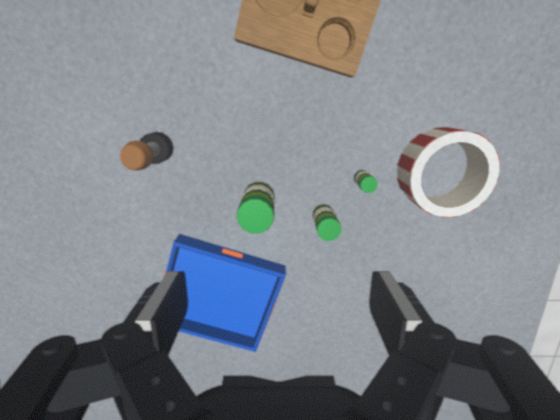

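View pics/w1.png

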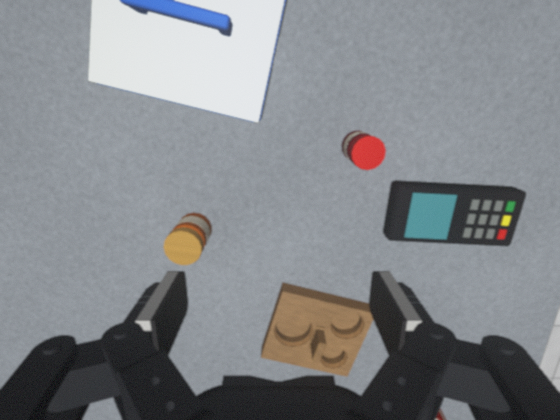

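The wide views show the tub, tray, lid and jars clearly. The target pickle is the middle green jar at (328,228) in w0. Now I'll take a view from straight above each part, so the outlines are just the top edges.

```bash
cat > look.py <<'E'
from h import *
def locate(name,x,y,z,col,h,rect,save=None):
    go(x,y-84,z,0); c,im=shot("wrist",save)
    px0=proj(c,[x,y,h])[0]; best=None
    bs=blobs(im,col,60)
    B=min(bs,key=lambda b:(0 if cv2.pointPolygonTest(cv2.convexHull(b),tuple(map(float,px0)),False)>=0 else 1, np.linalg.norm(b.reshape(-1,2).mean(0)-px0)))
    w=plane(c,B.reshape(-1,2),h)[:,:2].astype(np.float32)
    if rect:
        (cx,cy),(a,b),th=cv2.minAreaRect(w); th=np.radians(th)
        if b>a: a,b,th=b,a,th+np.pi/2
        th=(th+np.pi/2)%np.pi-np.pi/2
        print(name,"c",round(cx,1),round(cy,1),"dim",round(a,1),round(b,1),"yaw",round(th,4)); return cx,cy,th
    (cx,cy),r=cv2.minEnclosingCircle(w); m=w.mean(0)
    print(name,"c",round(cx,1),round(cy,1),"mean",m.round(1),"dia",round(2*r,1)); return cx,cy,0
if __name__=="__main__":
    import json; o={}
    for a in [("honey",438,149,250,"amber",66,0),("lid",460,386,270,"white",82,1,"lid1"),("jam",649,261,250,"red",62,0),
      ("tray",603,-13,250,"brown",24,1,"tray1"),("pickle",633,-261,250,"green",58,0),("tub",486,-386,250,"blue",28,1,"tub1")]:
        try:o[a[0]]=[float(v) for v in locate(*a)]
        except robot.Unreachable as e: print(a[0],"unreach",e)
    json.dump(o,open("obj.json","w")); print(robot.get_time_s())
E
python3 look.py; python3 -c "
import cv2,numpy as np
cv2.imwrite('pics/m1.png',cv2.resize(np.hstack([cv2.imread(f'pics/{n}1.png')[:, :] for n in('lid','tray','tub')]),None,fx=.47,fy=.47))"
```

```text
Traceback (most recent call last):
  File "look.py", line 19, in <module>
    try:o[a[0]]=[float(v) for v in locate(*a)]
                                   ~~~~~~^^^^
  File "look.py", line 6, in locate
    B=min(bs,key=lambda b:(0 if cv2.pointPolygonTest(cv2.convexHull(b),tuple(map(float,px0)),False)>=0 else 1, np.linalg.norm(b.reshape(-1,2).mean(0)-px0)))
ValueError: min() iterable argument is empty
[ WARN:0@0.021] global loadsave.cpp:275 findDecoder imread_('pics/lid1.png'): can't open/read file: check file path/integrity
Traceback (most recent call last):
TypeError: 'NoneType' object is not subscriptable
```

```bash
python3 - <<'E'
from h import *
im=cv2.imread("pics/w1.png");h=cv2.cvtColor(im,cv2.COLOR_BGR2HSV)
for n,(u,v) in dict(honey=(182,247),jam=(368,152),lid=(200,60),tray=(300,300)).items(): print(n,h[v,u])
h=cv2.cvtColor(cv2.imread("pics/w0.png"),cv2.COLOR_BGR2HSV)
for n,(u,v) in dict(gr=(328,228),tub=(220,300),rim=(175,275)).items(): print(n,h[v,u])
c,im=shot("wrist","hn"); print(proj(c,[438,149,66]),robot.get_eef_pos(),robot.get_time_s())
E
```

```text
honey [ 19 139 195]
jam [  0 181 211]
lid [105   4 233]
tray [ 15  99 157]
gr [ 67 143 176]
tub [109 188 221]
rim [102  12 104]
[[274.32264296  97.75832608]] [440.15268962  66.78464881 250.57005661] 3.7583
```

View pics/hn.png

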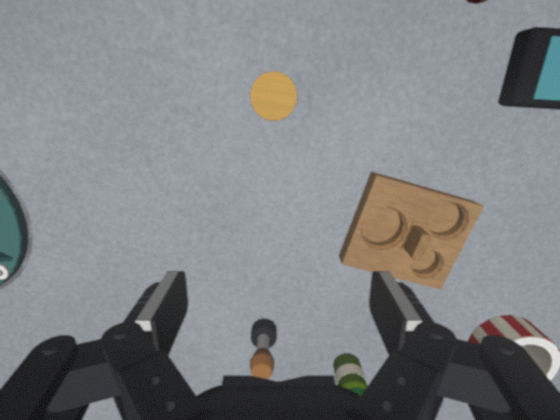

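The honey cap is at (274,96), exactly where predicted, so only the colour threshold needs fixing.

```bash
sed -i 's/amber=((8,150,100)/amber=((16,110,120)/; s/green=((45,120,40)/green=((45,100,60)/; s/brown=((8,70,60),(18,190,230))/brown=((7,60,40),(20,200,240))/' h.py
sed -i 's/go(x,y-84,z,0);/go(x,y-84,z,0); robot.pause(.3);/' look.py
python3 look.py; python3 -c "
import cv2,numpy as np
cv2.imwrite('pics/m1.png',cv2.resize(np.hstack([cv2.imread(f'pics/{n}1.png')[:, :] for n in('lid','tray','tub')]),None,fx=.47,fy=.47))"
```

```text
honey c 436.8 150.5 mean [436.7 150.8] dia 44.0
lid c 468.4 388.7 dim 168.0 149.6 yaw -0.238
jam c 650.4 262.7 mean [650.3 262.8] dia 35.6
tray c 607.9 -14.6 dim 139.2 121.1 yaw -0.2761
pickle c 633.7 -264.8 mean [ 633.8 -264.6] dia 28.2
tub c 487.2 -384.8 dim 154.8 136.9 yaw -0.322
10.8167
```

View pics/m1.png

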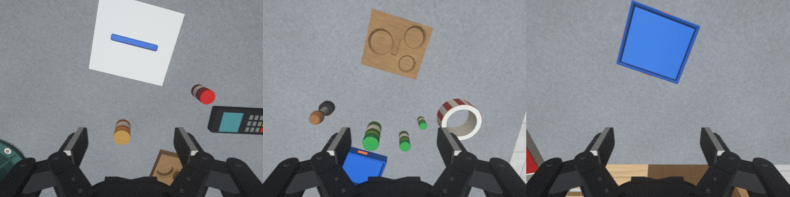

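All dimensions match: the pickle cap is 28 mm across, so it's the right jar. Picking up and seating the tray now.

```bash
cat > act.py <<'E'
from h import *
import json
O=json.load(open("obj.json"))
def st(x,y,z,sp=150,mf=None): return robot.move_straight([x,y,z],speed=sp,max_force=mf)
def above(x,y,z,yaw):   # move over a point, then trim the residual
    yaw=jdist(x,y,z,yaw)[0]; go(x,y,z,yaw); robot.pause(.25)
    e=np.array(robot.get_eef_pos())-[x,y,z]; print("  resid",e.round(1))
    off=-e; 
    if np.linalg.norm(e)>.4: st(*(np.array([x,y,z])+off),60); robot.pause(.2)
    e2=np.array(robot.get_eef_pos())-[x,y,z]; print("  after",e2.round(1)); return off[:2]
def status(s=""): print(s,"t",round(robot.get_time_s(),1),"eef",np.round(robot.get_eef_pos(),1),"w",round(robot.get_gripper_width(),1),"gf",round(robot.get_grasp_force(),1),"F",np.round(robot.get_contact_force(),1))
E
python3 - <<'E'
from act import *
x,y,a=O["tray"]; X,Y,A=O["tub"]
d=above(x,y,150,a); st(x+d[0],y+d[1],30,120,15); status("down")
robot.gripper_close(); status("grip")
st(x+d[0],y+d[1],190); status("lift")
d=above(X,Y,190,A); np.save("d.npy",d)
r=st(X+d[0],Y+d[1],66,120,10); status(f"near {r}"); shot("side","trayside"); shot("wrist","traywr")
E
python3 -c "
import cv2,numpy as np
cv2.imwrite('pics/m2.png',np.hstack([cv2.resize(cv2.imread('pics/trayside.png')[280:420,180:380],(400,280)),cv2.resize(cv2.imread('pics/traywr.png'),(373,280))]))"
```

```text
resid [ 0.1 -1.   0.2]
  after [-0.2  1.1 -0.2]
down t 14.4 eef [608.3 -13.6  30.7] w 85.6 gf 0.0 F [-0.4  0.2 -0.7]
grip t 15.1 eef [608.  -13.6  30.3] w 11.1 gf 60.3 F [ 0.1 -0.5  2.1]
lift t 16.3 eef [606.8 -13.5 189. ] w 11.2 gf 59.8 F [ 0.4 -0.1 -1. ]
  resid [ 0.9  1.2 -0. ]
  after [-1.  -1.3  0. ]
near False t 19.6 eef [ 486.8 -386.5   66.8] w 10.9 gf 59.8 F [-0.4  0.2 -1.2]
```

View pics/m2.png

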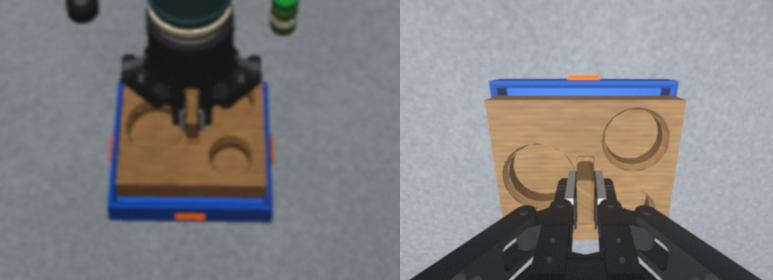

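The tray hangs level and squarely above the tub, offset by about 2 mm in y. I'll shift it and lower it.

```bash
sed -i 's/    off=-e; /    return np.zeros(2)/' act.py; python3 - <<'E'
from act import *
X,Y,A=O["tub"]
st(X,Y+1.2,60,60); robot.pause(.2); status()
r=st(X,Y+1.2,33,40,8); status(f"low {r}")
if r:
    r=st(X,Y+1.2,33,20,12); status(f"low2 {r}")
robot.gripper_open(); st(X,Y,170)
from look import locate
print(locate("tray",X,Y,230,"brown",28,1,"seat"))
print(locate("tub",X,Y,230,"blue",28,1)); status()
shot("side","seatside")
E
python3 -c "
import cv2,numpy as np
cv2.imwrite('pics/m3.png',np.hstack([cv2.resize(cv2.imread('pics/seatside.png')[280:420,180:380],(400,280)),cv2.resize(cv2.imread('pics/seat.png')[:210,140:420],(373,280))]))"
```

```text
t 20.2 eef [ 487.2 -383.7   60.1] w 11.1 gf 59.8 F [ 0.9  0.3 -0.6]
low True t 20.8 eef [ 487.  -383.7   34.3] w 10.7 gf 60.5 F [-0.1 -0.1  4.5]
low2 False t 21.1 eef [ 487.  -383.7   34.2] w 11.2 gf 61.7 F [-3.3  1.2 11.2]
tray c 487.9 -384.6 dim 140.0 121.4 yaw -0.3213
(487.8891906738281, -384.59674072265625, np.float64(-0.3213179755271671))
tub c 487.1 -385.0 dim 154.8 137.0 yaw -0.324
(487.05035400390625, -384.9844055175781, np.float64(-0.32397834029810113))
 t 24.3 eef [ 487.2 -468.9  230. ] w 84.9 gf 0.0 F [-0.1  0.6 -1.4]
```

View pics/m3.png

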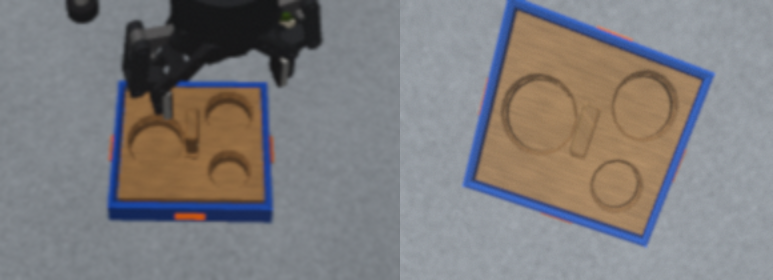

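The tray is seated flat and centred in the tub. Next, the honey jar.

```bash
cat > jar.py <<'E'
from act import *
T=(487.6,-384.7,-0.322)
POC=dict(honey=(-36,0),jam=(37,31),pickle=(37,-31))
def jar(n,tcph,pick,place):
    x,y,_=O[n]; c,s=np.cos(T[2]),np.sin(T[2]); px,py=POC[n]
    X,Y=T[0]+c*px-s*py,T[1]+s*px+c*py
    a=jdist(x,y,150,pick)[0]; above(x,y,150,a)
    st(x,y,tcph,120,10); e=np.array(robot.get_eef_pos())
    robot.gripper_close(); status("grip")
    ax=np.array([-np.sin(a),np.cos(a)]); off=float(ax@(np.array([x,y])-e[:2])) # jar offset across the closing line
    st(x,y,200)
    b=jdist(X,Y,200,place)[0]; k=np.round((b-a)/np.pi)  # offset sign flips with half turn? tool frame carries it
    off2=off*np.array([-np.sin(b),np.cos(b)]); X2,Y2=np.array([X,Y])-off2
    print("target",X,Y,"off",off,"yaws",a,b)
    above(X2,Y2,200,b); st(X2,Y2,tcph+32,150,10); robot.pause(.2)
    e=np.array(robot.get_eef_pos()); dx,dy=np.clip(np.array([X2,Y2])-e[:2],-2,2)/2
    r=st(X2+dx,Y2+dy,tcph+10,60,7); status(f"down {r}")
    return X2,Y2
def release(X2,Y2,n):
    robot.gripper_open(); st(X2,Y2,180,200); status("rel")
    c,im=shot("wrist",n+"_in"); shot("side",n+"_side")
E
python3 - <<'E'
from jar import *
p=jar("honey",29,T[2]+np.pi/2,T[2]+np.pi/2)
if robot.get_eef_pos()[2]<41: release(*p,"honey")
E
```

```text
resid [ 0.4 -0.4  0. ]
grip t 28.4 eef [437.2 150.6  29.7] w 44.9 gf 60.4 F [-1.4  0.5  6. ]
target 453.45024207122464 -373.3072815620659 off 0.1943835907307005 yaws 1.2487963267948965 4.39038898038469
  resid [ 0.3  0.7 -0.1]
down True t 33.5 eef [ 452.9 -373.4   39.6] w 44.7 gf 63.1 F [-0.4 -0.5  4.7]
rel t 34.9 eef [ 452.9 -372.3  179.1] w 85.4 gf 0.0 F [-0.1  0.4 -0.1]
```

```bash
python3 - <<'E'
from jar import *
p=jar("jam",27,T[2]+np.pi/2,T[2]+np.pi/2)
if robot.get_eef_pos()[2]<39: release(*p,"jam")
E
python3 -c "
import cv2,numpy as np
cv2.imwrite('pics/m4.png',np.hstack([cv2.resize(cv2.imread('pics/jam_side.png')[260:420,180:380],(400,320)),cv2.resize(cv2.imread('pics/jam_in.png'),(400,320))]))"
```

```text
resid [ 0.2 -0.7 -0. ]
grip t 39.3 eef [650.9 262.9  27.7] w 36.6 gf 60.2 F [0.  0.1 4.1]
target 532.5087587483513 -367.0024468447645 off 0.637633302521542 yaws 1.2487963267948965 -1.8927963267948966
  resid [ 0.3  0.5 -0.1]
down True t 44.8 eef [ 531.5 -366.9   37.4] w 36.4 gf 61.4 F [ 0.2 -0.3  2.9]
rel t 46.2 eef [ 531.6 -365.8  178.7] w 85.0 gf 0.0 F [0.2 0.6 0.1]
```

View pics/m4.png

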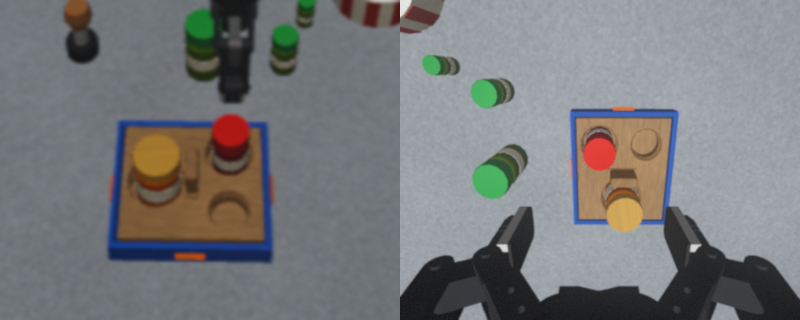

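Honey and jam stand upright in their pockets. Next, the pickle, with the pick and place directions chosen to clear its neighbours.

```bash
python3 - <<'E'
from jar import *
p=jar("pickle",25,-1.05,T[2]+np.radians(15))
if robot.get_eef_pos()[2]<37: release(*p,"pickle")
E
python3 -c "
import cv2,numpy as np
cv2.imwrite('pics/m5.png',np.hstack([cv2.resize(cv2.imread('pics/pickle_side.png')[260:420,180:380],(400,320)),cv2.resize(cv2.imread('pics/pickle_in.png'),(400,320))]))"
```

```text
resid [-1.3 -1.8  0.2]
grip t 49.0 eef [ 634.  -264.9   25.5] w 28.7 gf 59.1 F [0.  0.6 3. ]
target 512.8879658830203 -425.815918833211 off -0.1785601019003002 yaws -1.05 -0.0602006122008506
  resid [ 1.   1.1 -0.4]
down True t 53.2 eef [ 511.9 -425.    35.1] w 28.7 gf 60.7 F [-1.2  0.8  3.1]
rel t 54.7 eef [ 512.5 -424.6  178.9] w 85.6 gf 0.0 F [-0.6  0.1  0.1]
```

View pics/m5.png

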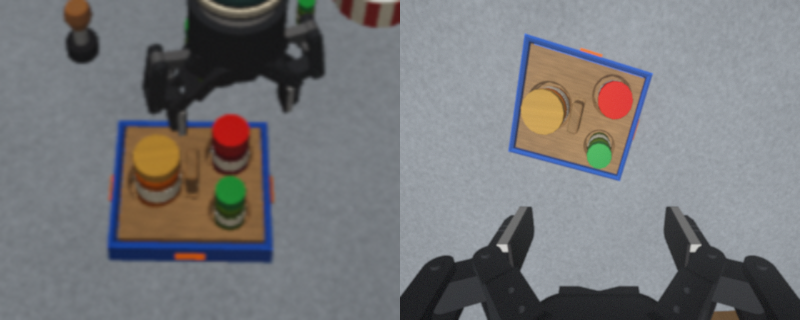

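```bash
python3 - <<'E'
from act import *
from look import locate
x,y,a=locate("lid",468,389,360,"white",82,1)
O["lid"]=[float(x),float(y),float(a)]; json.dump(O,open("obj.json","w"))
X,Y,A=487.1,-384.9,-0.323
b=jdist(x,y,180,a+np.pi/2)[0]; above(x,y,180,b)
r=st(x,y,94,100,10); e=np.array(robot.get_eef_pos()); status(f"down {r}")
robot.gripper_close(); status("grip")
st(x,y,250); status("lift")
u=np.array([np.cos(a),np.sin(a)]); off=float(u@(np.array([x,y])-e[:2]))   # lid offset along its x
n=A+np.pi/2 if abs(b-a-np.pi/2)<.1 else A-np.pi/2
q=robot.solve_ik([X,Y,250],down(n)); bb=n
if q is None or abs(q[6])>3: bb=jdist(X,Y,250,n)[0]
sgn=1 if np.cos(bb-n)>0 else -1
P=np.array([X,Y])-sgn*off*np.array([np.cos(A),np.sin(A)])
print("off",off,"yaw",b,bb,P)
go(*P,250,bb); robot.pause(.4); status("over")
st(*P,150,120,10); robot.pause(.3); status("hover"); np.save("P.npy",P)
shot("side","lidside"); shot("scene","lidscene"); c,im=shot("wrist","lidwr")
E
python3 -c "
import cv2,numpy as np
cv2.imwrite('pics/m6.png',np.hstack([cv2.resize(cv2.imread('pics/lidside.png')[230:420,160:400],(380,300)),cv2.resize(cv2.imread('pics/lidscene.png')[100:220,60:220],(400,300))]))"
```

```text
lid c 468.4 388.6 dim 168.7 150.2 yaw -0.2382
  resid [0.4 0.1 0.8]
down False t 60.2 eef [468.9 388.9  94.5] w 85.5 gf 0.0 F [ 0.1 -0.   1.1]
grip t 60.8 eef [468.6 388.8  94.2] w 10.9 gf 58.8 F [-0.9  0.3  1.4]
lift t 62.0 eef [467.6 388.1 248.9] w 10.4 gf 58.4 F [ 0.4  0.2 -2. ]
off -0.4215610903694187 yaw 1.3326139847006244 1.2477963267948966 [ 487.49976109 -385.03380891]
over t 65.2 eef [ 487.6 -384.9  250. ] w 10.7 gf 58.4 F [ 0.3 -0.  -0.8]
hover t 66.5 eef [ 487.7 -385.2  150.6] w 10.8 gf 58.4 F [-0.2 -0.  -1. ]
```

View pics/m6.png

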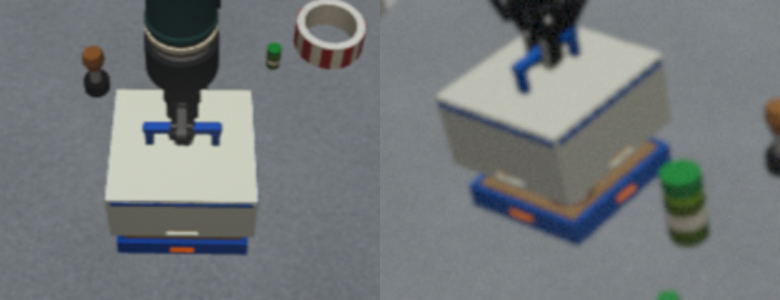

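The lid hovers squarely over the tub and clear of the large green jar. I'll lower it onto the clips and then press.

```bash
python3 - <<'E'
from act import *
P=np.load("P.npy")
r=st(*P,113,60,8); status(f"low {r}")
if robot.get_eef_pos()[2]<118:
    r=st(*P,106,30,10); status(f"clips {r}")
    if robot.get_eef_pos()[2]<112:
        r=st(*P,94,25,35); status(f"press {r}"); robot.pause(.3); status("hold")
E
```

```text
low False t 67.4 eef [ 487.5 -385.3  113. ] w 10.5 gf 58.4 F [ 0.1  0.3 -0.4]
clips True t 67.6 eef [ 488.1 -386.   107.8] w 10.9 gf 59.4 F [-0.3  0.9  5.3]
press False t 68.3 eef [ 487.7 -385.    97.9] w 11.0 gf 63.2 F [-3.9  7.8 28. ]
hold t 68.6 eef [ 487.7 -385.    97.9] w 10.9 gf 63.1 F [-3.8  7.2 28.4]
```

```bash
python3 - <<'E'
from act import *
from look import locate
P=np.load("P.npy")
r=st(*P,91,25,20); status(f"press2 {r}")
st(*P,97.5,25); status("relax"); robot.gripper_open(); st(*P,190,150); status("rel")
locate("lid",487,-385,330,"white",86,1,"fin")
shot("side","fins"); shot("scene","finc"); status()
E
python3 -c "
import cv2,numpy as np
cv2.imwrite('pics/m7.png',np.hstack([cv2.resize(cv2.imread('pics/fins.png')[230:420,160:400],(380,300)),cv2.resize(cv2.imread('pics/finc.png')[100:220,60:220],(400,300))]))"
```

```text
press2 True t 68.8 eef [ 487.6 -384.9   98.1] w 10.9 gf 60.2 F [-0.1  2.2  7. ]
relax t 69.1 eef [ 487.6 -385.    98.1] w 10.6 gf 60.2 F [-1.   2.5  7.7]
rel t 70.5 eef [ 487.2 -384.3  189.4] w 85.3 gf 0.0 F [0.  1.4 0.4]
lid c 487.4 -385.7 dim 168.3 150.0 yaw -0.3238
 t 72.0 eef [ 487.  -468.9  329.9] w 85.4 gf 0.0 F [ 0.3  0.7 -1.4]
```

View pics/m7.png

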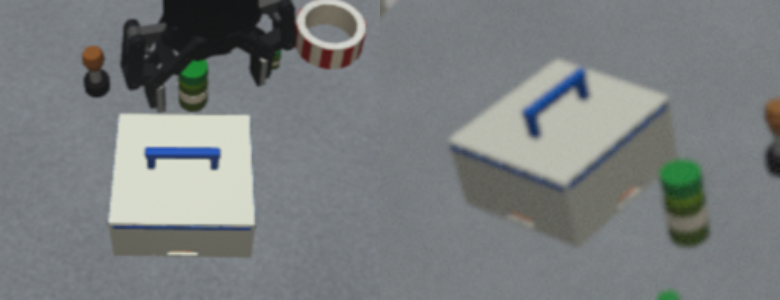

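The lid sits level. It covers the clips on the visible sides, and its height is about 4 mm above the tub's, which is the home position. Handing in.

```bash
python3 -c "
from rig import robot
print(robot.job_done())"
```

```text
the job is handed in; nothing more can be done
None
```

The job is handed in at about 72 s: the tray is seated flat in the tub, the three jars stand upright in their own pockets, and the lid is pressed home, level and about 4 mm above the tub's origin; the two clip sides hidden from the final camera views I judged only from that height.

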